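# Close the sample enclosure and drop its latch bar

## Robot

A 6-joint arm with a two-finger parallel gripper is mounted at the origin on the work surface. World frame = base frame: x ahead of the robot, y to its left, z up, the work surface at z = 0. Lengths are in m, angles in rad, forces in N, time in s.
With the tool pointing down it reaches from about 0.3 to 0.875 m from the base axis. Payload 6.4 kg.
Tool frame: the origin (TCP) lies midway between the tips of the shut fingers; the grasp point (between the pads) lies r.grip_point_offset behind it (r.grip_point_offset is the distance from the TCP to the grasp point, in m); z points along the fingers, y is the direction in which the jaws open and shut (so a half turn about z gives the same grasp; the last joint's range is limited). The gripper opens to 85 mm and grips with 20 to 120 N. Pads are 22 mm wide; open, the fingers measure 114 mm over their backs; the gripper's body (76 mm by 85 mm) begins 54 mm behind the grasp point. The pads swing forward as they close: fully open they stand 13 mm farther back than shut.
Start: joints at [-1.442, 0.181, 1.607, -0, 1.354, -0.206], TCP at [0.189, -0.543, 0.231] pointing down, gripper open.
Joint ranges: [-2.99, 2.99], [-0.89, 2.07], [0.3, 2.58], [-1.14, 4.28], [0, 2.63], [-3.12, 3.12]. Speed limits (rad/s): [2.57, 2.57, 3.01, 3.14, 3.14, 3.14].

## Interface

Orientations are given as a unit quaternion [w, x, y, z].
In Python, from station import r, eyes, finder gives the robot as it stands. The module is installed in compiled form; this text tells all that it offers.
- The arm moves only by the tool send_rows, never from a script. Its arguments are lists of equal length, an entry for each row: "xyz": the shift along the tool's x, y, z in m, a list of three; "delta_rot": the turn, a rotation vector about the tool's x, y, z in degrees, a list of three. A call has exactly 8 rows; each row is the pose to reach, as a shift and turn from the pose commanded when the call began, along the tool's axes at that moment; what a row does not reach only later rows make up. A row lasts 1/10 s, in which the tool goes at most 50 mm and 8.59 degrees, less where a joint would pass 70% of its speed; a pose out of reach is approached as far as the arm can. A call with a gripper value outside its range is refused whole. "claw" is the opening, from 0 (shut) to 1 (fully open), set as the call begins (left out, the last holds). The fingers move at their own pace and stop on an object; "force" is the grip in N (left out, the last holds). Time passes only in rows, so rows that repeat a pose let the fingers close, or fill a call up. It gives the time, the measured TCP pose, the force and the opening at its end, in the units of the state.
- r.sense(): the state, without advancing time (a new reading comes with each control period).
- eyes.grab_frame(name): name is "scene" or "top" or "wrist"; returns (picture, depth): 384x512x3 uint8, red, green, blue; 384x512 float32, m along the optical axis (not along the pixel's ray), 0 where there is no reading.
- eyes.calibration(name): a dict with "fx", "fy", "cx", "cy" (pixels), "dist" ([k1, k2, p1, p2, k3] as OpenCV has them; the pictures are not rectified), "T" (4x4, takes a point from camera to world coordinates); the wrist camera has in their place "mount" (4x4, takes a point from camera to tool coordinates, whose origin is the TCP and whose axes are the flange's). Camera axes: x right, y up, looking along -z (the intrinsics and any distortion apply to the point x, -y, -z); pixel columns grow to the right and rows downward; lengths in m; the calibration is good to about 2 mm. A picture is of the moment at which its call begins: read the wrist's pose just before it. calibration takes no time and is no camera call.
- r.hand_in(): hands the job in, once; it reports no verdict.
Trained networks look in the newest picture that a camera, given by its name, has taken for a name from the list of things; names that differ only in an ending like _2 or _b are one class to them, and where a whole thing is asked for, a point or a joint stands for the part that bears it (a point fixed in the world has none). Each returns a list of dicts, best first, with "confidence" (0 to 1); they miss things now and then, are a little off and sometimes report something else, mostly with a low value. They report only what shows in the picture. A call takes as long as a camera call.
- finder.recognise(target, camera): "position" ([column, row] as shares, 0 to 1, of the picture: columns of its width, rows of its height, amid what is visible of it).
The state is a dict: "t": time; "joint_positions": joint angles; "joint_vel": joint speeds; "tau": joint torques, N m; "ee_pos": TCP position; "tcp_rot": TCP orientation; "contact_force": force on the tool from outside, world axes, zero at the start; "torque": the same for the moment, N m; "opening": finger opening in m.
Only numpy, scipy, OpenCV 4.12 (cv2) and the standard library are available. Lean on these libraries where they do the work, as an engineer would, in place of code of your own. Each camera call takes 0.05 s, during which the arm holds its last target.

## Task

The sloping-front sample enclosure has been left open: lift its red latch bar by the black peg, slide the clear panel fully shut with the bar carried over the steel keeper, and let the bar drop home into the keeper's notch, then let go. Do not bump the strip lamp that overhangs the front, and leave the jars, beakers, dish and brush pot standing where they are.

Things in the scene. Friction and masses are not known exactly. Their poses are not given: they have to be found in the camera images.
- enclosure: White bench enclosure, fixed, 270 deep (x) x 430 mm wide (y); origin at the centre of its underside, x towards its open back, y to its left, z up. Its front is a flat slope, 40 deg from level, facing the robot and rising away from it, from x = -125 mm, 52 mm up. The deck at its top is 187 mm up and carries two jars.
- panel (a joint): Clear sliding panel with a blue border, 170 wide x 196 mm up the slope; metres open: 0 = fully shut (to the enclosure's right, -y), 0.15 = fully open (to its left, +y). It slides level along the enclosure's y, with about 1.5 N of friction, and stays where it is left.
- latch_bar (a joint): Red bar on the panel, 185 x 18 x 10 mm, about 220 g. Radians lifted: 0 = level on its rest (also when home in the notch), at most 0.6. Turns about an axis square to the slope at its left (+y) end: the free right end rises up the slope and falls back by its weight when let go. Level, its tongue is blocked by the keeper's front tooth; from 0.13 rad it clears the tooth.
- peg_mid (a point): Grasp point on the axis of the bar's black round peg, 20 mm in diameter, which stands square out of the slope 55 mm beyond the bar's face; 22 mm below its free end, 33 mm above the bar's face, 125 mm from the pivot along the bar. Moves with panel and bar. At bar angle 0: x up the slope, y to the enclosure's left, z out of the slope along the peg.
- pivot (a point): Bar's pivot on the panel, on the bar's centre line, in the middle of the bar's thickness (16 mm above the slope; peg_mid is 38 mm farther out). Moves with the panel only. Axes: x up the slope, y to the enclosure's left (opening direction), z out of the slope.
- tongue_tip (a point): Middle of the lower end of the bar's tongue, 16 mm wide along y, 10 mm thick, which hangs 32 mm below the bar's lower edge at its free end, 167 mm from the pivot along the bar.
- notch (a point): Where tongue_tip lies (within 2 mm) with the panel shut and the bar home, in the dark steel keeper fixed on the right jamb. Notch 34 mm wide in y, centred here, open up the slope; the front tooth at its left is 14 mm wide and rises 20 mm up the slope from here, the end stop at its right 38 mm; floor 8 mm below. x up the slope, y to the enclosure's left, z out of the slope.
- beaker_a_mid (a point): Centre of a glass beaker, 72 mm in diameter, 85 mm high, on the table.
- beaker_b_mid (a point): Centre of a glass beaker, 68 mm in diameter, 75 mm high, on the table.
- brush_pot_mid (a point): Wooden pot, 68 mm in diameter, with a black brush and a stick, 185 mm high in all; the point is on the pot's axis, 40 mm up.
- dish_mid (a point): Centre of a black dish with a white lid, 100 mm in diameter, 24 mm high, on the table.
- jar_a_mid (a point): Centre of a white jar with a blue lid, 48 mm in diameter, 58 mm high, on the enclosure's deck (left).
- jar_b_mid (a point): Centre of a like jar on the deck (right).
- sample_jar_mid (a point): Centre of an amber jar, 48 mm in diameter, 60 mm high, inside the enclosure.
- lamp: White strip lamp over the slope, fixed; 430 mm wide in y, 26 thick, underside 310 mm above the table, x -72 to -36 mm from its origin (underside, straight above the enclosure's origin). 158 mm above the resting peg, its front edge only 18 mm behind peg_mid: no room for a gripper pointing straight down; one tilted 25 to 45 deg, coming from the robot's side, has room.

How it is judged:
On the way, in this order (a step that is already met when the one before it is completed fails the run):
1. the bar is lifted while the panel is still open (value of joint latch_bar above 0.1 rad and value of joint panel above 0.045 m), for 0.1 s.
2. the panel is slid nearly shut with the tongue above the keeper's front tooth (value of joint latch_bar above 0.08 rad and value of joint panel below 0.025 m).
At the end, for the whole second after the job is handed in: The panel is within 12 mm of fully shut, the bar lies home at less than 0.04 rad with its tongue's tip within 18 mm of the notch point, at rest (value of joint panel below 0.012 m and value of joint latch_bar below 0.04 rad and distance between tongue_tip and notch below 0.018 m and velocity of joint latch_bar between -0.05 and 0.05 rad/s); the robot touches nothing.
It fails at once if the strip lamp is bumped (over 5 N) (contact force between any of the arm, the fingers and lamp above 5 N).
It fails at once if a jar, beaker, the dish or the brush pot is moved more than 30 mm (distance of any of beaker_a_mid, beaker_b_mid, brush_pot_mid, dish_mid, jar_a_mid, jar_b_mid, sample_jar_mid from where it was at the start of the episode above 0.03 m).
It fails at once if a jar, beaker, the dish or the brush pot is tipped over (angle between any of beaker_a_mid, beaker_b_mid, brush_pot_mid, dish_mid, jar_a_mid, jar_b_mid, sample_jar_mid's own z axis and vertical above 0.5 rad).
It also fails if it takes over 34 s, if anything falls off the work surface, if the arm or the gripper's body presses on something with over 40 N, if the wrist force passes 120 N, or if a joint passes its speed limit or range.

## Working session

There is one attempt and no reset: what is moved stays moved. The work goes in short steps, Python scripts to look and compute and a tool call to move; the robot and the scene stay as the last step left them, time stands still between calls to the robot, and variables do not carry over. Pictures are saved under pics/ and viewed, and the job is handed in when it is done.

Besides the shell and the picture viewer there is one more tool, called after "Emit:" as a command line: name --argument value ..., lists and objects as JSON in quotes. send_rows: Moves the arm, as the interface text tells. Its arguments: {"type":"object","properties":{"xyz":{"type":"array","items":{"type":"array","items":{"type":"number"}}},"delta_rot":{"type":"array","items":{"type":"array","items":{"type":"number"}}},"claw":{"type":"number"},"force":{"type":"number"}},"required":["xyz","delta_rot"]}

```bash
mkdir -p pics; ls
cat > h.py <<'E'
import numpy as np, cv2
from station import r, eyes, finder
from scipy.spatial.transform import Rotation as R
def grab(n,tag):
    s=r.sense(); p,d=eyes.grab_frame(n); cv2.imwrite(f'pics/{tag}.png',p[:,:,::-1]); np.savez(f'pics/{tag}.npz',p=p,d=d,pos=s['ee_pos'],q=s['tcp_rot']); return p,d
def TW(n,pos=None,q=None):
    c=eyes.calibration(n)
    if 'T' in c: return c,np.array(c['T'])
    M=np.eye(4); M[:3,:3]=R.from_quat([q[1],q[2],q[3],q[0]]).as_matrix(); M[:3,3]=pos
    return c,M@np.array(c['mount'])
def pt(n,uv,z,pos=None,q=None):
    c,T=TW(n,pos,q)
    uv=np.atleast_2d(uv).astype(float)
    K=np.array([[c['fx'],0,c['cx']],[0,c['fy'],c['cy']],[0,0,1]])
    u=cv2.undistortPoints(uv.reshape(-1,1,2),K,np.array(c['dist'])).reshape(-1,2)
    z=np.asarray(z).reshape(-1)
    P=np.c_[u[:,0]*z,-u[:,1]*z,-z]
    return P@T[:3,:3].T+T[:3,3]
def cloud(n,d,pos=None,q=None):
    h,w=d.shape
    uu,vv=np.meshgrid(np.arange(w),np.arange(h))
    return pt(n,np.c_[uu.ravel(),vv.ravel()],d.ravel(),pos,q).reshape(h,w,3)
E
python3 - <<'E'
from h import *
for n in('scene','top'):
    p,d=grab(n,n+'0'); c,T=TW(n); print(n,{k:c[k] for k in('fx','cx','cy','dist')},np.round(T,3).tolist())
    for t in ('peg_mid','latch_bar','panel','jar_a_mid','pivot','lamp'):
        print(t,[(np.round(np.array(x['position'])*[512,384],1).tolist(),round(x['confidence'],2)) for x in finder.recognise(t,n)][:3])
print(r.sense(), r.grip_point_offset)
E
```

```text
pics
scene {'fx': 406.314156843555, 'cx': 252.03371471903338, 'cy': 191.13419086839187, 'dist': array([-0.14409688,  0.        ,  0.        ,  0.        ,  0.        ])} [[-0.276, -0.658, 0.7, 1.262], [0.961, -0.193, 0.197, 0.185], [0.005, 0.728, 0.686, 0.832], [0.0, 0.0, 0.0, 1.0]]
peg_mid [([236.7, 214.7], 0.56)]
latch_bar [([237.2, 215.1], 0.6)]
panel [([242.0, 217.9], 0.69), ([279.0, 238.6], 0.34)]
jar_a_mid []
pivot [([242.4, 217.3], 0.82)]
lamp [([219.8, 153.9], 0.65)]
top {'fx': 478.3125479856483, 'cx': 248.46712556261468, 'cy': 184.65326327157123, 'dist': array([-0.09039655,  0.        ,  0.        ,  0.        ,  0.        ])} [[0.017, 0.986, -0.164, 0.424], [-1.0, 0.02, 0.015, 0.019], [0.018, 0.164, 0.986, 1.28], [0.0, 0.0, 0.0, 1.0]]
peg_mid [([263.8, 179.0], 0.8)]
latch_bar [([257.5, 181.1], 0.91)]
panel [([243.7, 185.2], 0.86)]
jar_a_mid [([209.5, 121.7], 0.62)]
pivot [([242.6, 184.7], 0.59)]
lamp [([280.6, 151.5], 0.69), ([318.4, 222.8], 0.35)]
{'t': 0.7, 'joint_positions': array([-1.44231098e+00,  1.80750825e-01,  1.60695647e+00,  1.11096328e-05,
        1.35378073e+00, -2.06273800e-01]), 'joint_vel': array([-0.00040079, -0.00174724,  0.00066382,  0.00169419,  0.00074828,
        0.00054471]), 'tau': array([ 1.15644130e-05, -4.44721091e+01, -3.51613283e+01, -5.61670731e-04,
        6.54054802e-04,  1.06973818e-05]), 'ee_pos': array([ 0.18895167, -0.54311675,  0.23133721]), 'tcp_rot': array([5.24868891e-05, 9.86024910e-01, 1.66597940e-01, 3.38622599e-06]), 'contact_force': array([ 0.29411603, -0.38577347,  0.49763415]), 'torque': array([-0.00559236, -0.02574345, -0.0287978 ]), 'opening': 0.08554939971579441} 0.0187
```

View pics/scene0.png

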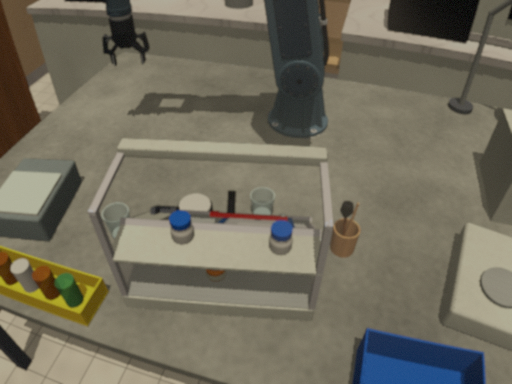

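View pics/top0.png

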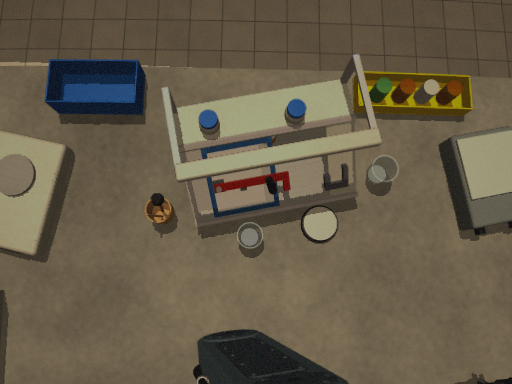

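The top view shows the blue-bordered panel at about (243,183). The red bar runs from (220,188) to (288,180), the black peg is near (272,186) and the keeper is near (336,180). A beaker stands at (250,236), the dish at (320,223) and the brush pot at (160,210). Next I'll enlarge the top view and fit the geometry.

Run:
```python
from h import *
p=np.load('pics/top0.npz'); im=p['p'][100:250,150:400,::-1]
cv2.imwrite('pics/top0z.png',cv2.resize(im,None,fx=3.2,fy=3.2,interpolation=cv2.INTER_CUBIC))
C=cloud('top',p['d'])
for u,v in [(220,188),(240,184),(255,183),(265,182),(270,183),(272,187),(274,189),(286,188),(288,176),(326,181),(332,185),(345,180),(200,175),(230,210),(208,120),(297,108),(250,236),(320,223),(180,170),(378,138),(280,156),(170,95),(360,62)]:
    print((u,v),np.round(C[v,u],3))
```

```text
(220, 188) [0.606 0.071 0.13 ]
(240, 184) [0.616 0.022 0.13 ]
(255, 183) [ 0.62  -0.014  0.128]
(265, 182) [ 0.624 -0.039  0.123]
(270, 183) [ 0.615 -0.049  0.16 ]
(272, 187) [ 0.604 -0.053  0.174]
(274, 189) [ 0.6   -0.058  0.17 ]
(286, 188) [ 0.613 -0.093  0.103]
(288, 176) [ 0.64  -0.096  0.121]
(326, 181) [ 0.632 -0.192  0.108]
(332, 185) [ 0.624 -0.21   0.097]
(345, 180) [ 0.637 -0.242  0.101]
(200, 175) [0.599 0.102 0.336]
(230, 210) [0.559 0.047 0.068]
(208, 120) [0.741 0.097 0.246]
(297, 108) [ 0.774 -0.103  0.246]
(250, 236) [ 0.498 -0.007  0.004]
(320, 223) [ 0.534 -0.191  0.024]
(180, 170) [0.608 0.143 0.335]
(378, 138) [ 0.684 -0.261  0.336]
(280, 156) [ 0.641 -0.058  0.338]
(170, 95) [0.785 0.179 0.284]
(360, 62) [ 0.856 -0.231  0.323]
```

View pics/top0z.png

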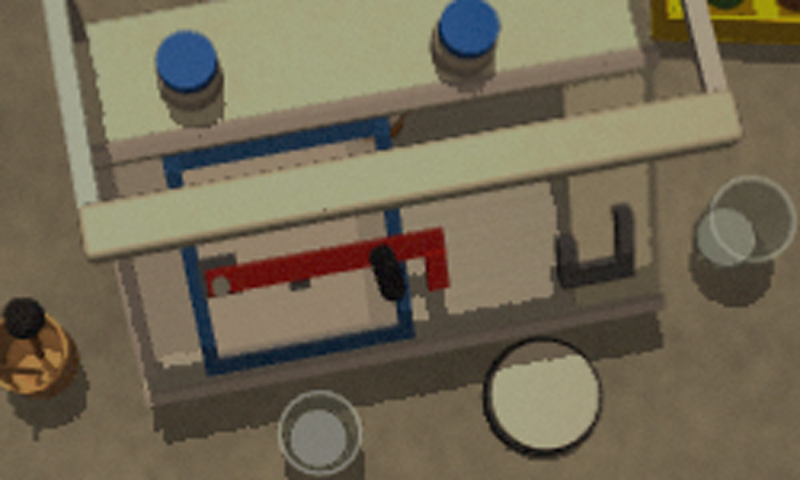

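Run:
```python
from h import *
p=np.load('pics/top0.npz'); im=p['p'].astype(int); C=cloud('top',p['d'])
# lamp top
m=(C[...,2]>0.325)&(C[...,2]<0.35)&(C[...,0]<0.72)
u8=m.astype(np.uint8); n,l,st,_=cv2.connectedComponentsWithStats(u8); k=1+np.argmax(st[1:,4]); P=C[l==k]
rect=cv2.minAreaRect(P[:,:2].astype(np.float32)); print('lamp',rect,np.round(cv2.boxPoints(rect),4).tolist(),np.median(P[:,2]))
# deck
m=(abs(C[...,2]-0.187)<0.006)&(C[...,0]>0.6); n,l,st,_=cv2.connectedComponentsWithStats(m.astype(np.uint8)); k=1+np.argmax(st[1:,4]); P=C[l==k]
rect=cv2.minAreaRect(P[:,:2].astype(np.float32)); print('deck',rect,np.median(P[:,2]))
red=(im[...,0]>110)&(im[...,1]<50)&(im[...,2]<60)
red[:, :200]=0; red[:,300:]=0; red[:160]=0;red[210:]=0
P=C[red]; print('red',len(P),P.min(0),P.max(0))
yaw0=None
import sys
for yaw in [np.arctan2(0.076,0.404)]:
    ex=np.array([np.cos(yaw),np.sin(yaw),0]);ey=np.array([-np.sin(yaw),np.cos(yaw),0]);ez=np.array([0,0,1.])
    nn=-np.sin(np.radians(40))*ex+np.cos(np.radians(40))*ez; up=np.cos(np.radians(40))*ex+np.sin(np.radians(40))*ez
    print('yaw',yaw,'n.P med/std',np.median(P@nn),np.std(P@nn))
    q=P@np.c_[up,ey]; 
    a=q[:,1]; 
    for lo in np.arange(a.min(),a.max(),.01):
        s=q[(a>=lo)&(a<lo+.01)]
        if len(s): print(round(lo,3),len(s),np.round([s[:,0].min(),s[:,0].max()],4))
```

```text
lamp ((0.6479342579841614, -0.0562441349029541), (0.044603947550058365, 0.42944028973579407), 10.718862533569336) [[0.5860999822616577, 0.15060000121593475], [0.6660000085830688, -0.27140000462532043], [0.7098000049591064, -0.2630999982357025], [0.6298999786376953, 0.15889999270439148]] 0.3357272266066641
deck ((0.7814658880233765, -0.02956812083721161), (0.1053457111120224, 0.42656004428863525), 11.468916893005371) 0.18709804596619917
red 25 [ 0.60712767 -0.09611053  0.11816885] [0.64936406 0.07837193 0.13352791]
yaw 0.18594567855571079 n.P med/std -0.29894557466878247 0.0028031998021030946
-0.212 6 [0.5398 0.5448]
-0.202 4 [0.5426 0.561 ]
-0.192 1 [0.5613 0.5613]
-0.132 1 [0.5599 0.5599]
-0.112 2 [0.5572 0.5583]
-0.102 1 [0.5573 0.5573]
-0.082 3 [0.5426 0.5579]
-0.072 4 [0.5566 0.5575]
-0.062 1 [0.5569 0.5569]
-0.052 1 [0.5577 0.5577]
-0.042 1 [0.5549 0.5549]
```

```bash
cat >> h.py <<'E'
yaw=np.radians(10.75)
ex=np.array([np.cos(yaw),np.sin(yaw),0]);ey=np.array([-np.sin(yaw),np.cos(yaw),0]);ez=np.array([0,0,1.])
c40,s40=np.cos(np.radians(40)),np.sin(np.radians(40))
nn=-s40*ex+c40*ez; up=c40*ex+s40*ez
S=np.c_[up,ey,nn]  # slope frame axes
E
python3 - <<'E'
from h import *
p=np.load('pics/top0.npz'); im=p['p'].astype(int); C=cloud('top',p['d'])
box=np.zeros(C.shape[:2],bool); box[165:205,205:300]=1
red=(im[...,0]>1.8*im[...,1])&(im[...,0]>1.8*im[...,2])&(im[...,0]>60)&box
blk=(im.max(-1)<50)&box&(C[...,2]>0.12)
dk=np.zeros_like(box); dk[160:195,318:352]=1; dk&=(im.max(-1)<75)&(C[...,2]<0.2)
for nme,m in(('red',red),('blk',blk),('keeper',dk)):
    Q=C[m]@S; print(nme,len(Q),'med',np.round(np.median(Q,0),4))
    a=Q[:,1]
    if nme!='blk':
      for lo in np.arange(a.min(),a.max(),.008):
        s=Q[(a>=lo)&(a<lo+.008)]
        if len(s): print(round(lo,3),len(s),np.round([s[:,0].min(),s[:,0].max(),np.median(s[:,2])],4))
    else:
      a=Q[:,2]
      for lo in np.arange(a.min(),a.max(),.008):
        s=Q[(a>=lo)&(a<lo+.008)]
        if len(s): print(round(lo,3),len(s),np.round([s[:,0].min(),s[:,0].max(),s[:,1].min(),s[:,1].max()],4))
# deck ends, body base
m=(abs(C[...,2]-0.187)<0.005)&(C[...,0]>0.6)&(C[...,0]<.95)&(C[...,1]<.25)&(C[...,1]>-.35)
Q=C[m]@np.c_[ex,ey]; print('deck x,y pct',np.percentile(Q,[0.5,2,50,98,99.5],axis=0).round(4).tolist())
for v in range(60,130,8):
    for u in range(165,260,1):pass
E
```

```text
red 612 med [ 0.551  -0.1295 -0.2957]
-0.215 58 [ 0.4832  0.5607 -0.2955]
-0.207 65 [ 0.5099  0.5607 -0.2965]
-0.199 26 [ 0.5336  0.561  -0.2951]
-0.191 26 [ 0.5324  0.56   -0.2966]
-0.183 26 [ 0.5399  0.5598 -0.2967]
-0.175 10 [ 0.5563  0.5598 -0.2983]
-0.167 7 [ 0.5552  0.5604 -0.2976]
-0.159 19 [ 0.5317  0.5585 -0.2969]
-0.151 26 [ 0.5396  0.5591 -0.2955]
-0.143 25 [ 0.5407  0.5585 -0.2959]
-0.135 27 [ 0.5405  0.5598 -0.2954]
-0.127 25 [ 0.54    0.5594 -0.2959]
-0.119 25 [ 0.5407  0.5584 -0.2949]
-0.111 26 [ 0.5396  0.5582 -0.296 ]
-0.103 28 [ 0.5368  0.5589 -0.2948]
-0.095 27 [ 0.5405  0.5591 -0.2949]
-0.087 25 [ 0.5392  0.5594 -0.2944]
-0.079 25 [ 0.5406  0.5586 -0.2947]
-0.071 27 [ 0.5389  0.5574 -0.2953]
-0.063 27 [ 0.5399  1.1449 -0.2952]
-0.055 28 [ 0.5336  0.5581 -0.2955]
-0.047 12 [ 0.5501  0.5599 -0.2991]
-0.039 15 [ 0.5397  0.5592 -0.2956]
-0.031 7 [ 0.5323  0.5569 -0.2991]
blk 127 med [ 0.5564 -0.1641 -0.2528]
-0.292 11 [ 0.5525  0.5605 -0.1726 -0.157 ]
-0.284 14 [ 0.5525  0.5604 -0.1731 -0.1556]
-0.276 12 [ 0.5516  0.5599 -0.1743 -0.1566]
-0.268 13 [ 0.5532  0.5615 -0.1729 -0.1556]
-0.26 15 [ 0.5543  0.5603 -0.1738 -0.1568]
-0.252 15 [ 0.5492  0.5604 -0.174  -0.1561]
-0.244 45 [ 0.5405  0.5597 -0.1738 -0.1566]
0.708 2 [ 1.1449  1.1449 -0.0604 -0.0604]
keeper 373 med [ 0.5079 -0.3324 -0.2967]
-0.369 22 [ 0.4586  0.5473 -0.2962]
-0.361 80 [ 0.4775  0.5508 -0.2956]
-0.353 48 [ 0.4908  0.5493 -0.2997]
-0.345 23 [ 0.4793  0.5053 -0.297 ]
-0.337 24 [ 0.4889  0.5295 -0.2952]
-0.329 40 [ 0.477   0.5315 -0.3074]
-0.321 43 [ 0.4617  0.5319 -0.2966]
-0.313 72 [ 0.4635  0.5324 -0.2959]
-0.305 21 [ 0.4646  0.5295 -0.3005]
deck x,y pct [[0.6955, -0.3851], [0.6991, -0.3787], [0.7625, -0.1655], [0.8113, 0.0297], [0.8135, 0.0361]]
```

```bash
cat >> h.py <<'E'
def rows(TCPpos,Rm,ref=None):
    s=r.sense(); q=s['tcp_rot']; R0=R.from_quat([q[1],q[2],q[3],q[0]]); p0=s['ee_pos']
    if ref is not None: p0,R0=ref
    sh=R0.inv().apply(np.asarray(TCPpos)-p0); rv=np.degrees((R0.inv()*R.from_matrix(Rm)).as_rotvec())
    return sh,rv
TR=np.c_[up,-ey,-nn]
PEG=S@np.array([0.550,-0.165,-0.2625])
off=r.grip_point_offset
E
python3 - <<'E'
from h import *
print(PEG, np.array(eyes.calibration('wrist')['mount']).round(3).tolist())
T=PEG+(0.10-off)*nn; print('pre tcp',T); sh,rv=rows(T,TR); print(sh.round(4),rv.round(2))
E
```

```text
[ 0.61047741 -0.05204465  0.15244652] [[0.0, 0.963, 0.271, 0.069], [1.0, -0.001, 0.001, -0.001], [0.002, 0.271, -0.963, -0.143], [0.0, 0.0, 0.0, 1.0]]
pre tcp [ 0.55913589 -0.06179214  0.21472593]
[ 0.5078 -0.333   0.0166] [-2.94 39.93  8.09]
```

Emit:
send_rows --xyz '[[0.03, -0.02, 0], [0.06, -0.04, 0], [0.095, -0.06, 0], [0.13, -0.085, 0], [0.16, -0.105, 0], [0.19, -0.125, 0], [0.22, -0.145, 0], [0.25, -0.165, 0]]' --delta_rot '[[0, 0, -8], [0, 0, -16], [0, 0, -24], [0, 0, -32], [0, 0, -40], [0, 0, -48], [0, 0, -56], [0, 0, -64]]' --claw 1 --force 50

```text
t: 1.5
ee_pos: [0.3716, -0.3039, 0.2316]
tcp_rot: [0.0, 0.746, 0.666, 0.0]
contact_force: [-0.5, 0.3, 0.1]
opening: 0.0856
```

```bash
cat >> h.py <<'E'
TF=np.c_[-up,ey,-nn]
E
python3 - <<'E'
from h import *
s=r.sense(); print(s['t'],s['ee_pos'].round(3),s['joint_positions'].round(3),s['contact_force'].round(1))
T=PEG+(0.10-off)*nn; sh,rv=rows(T,TF); print(sh.round(4),rv.round(2), np.linalg.norm(rv))
E
```

```text
1.5 [ 0.372 -0.304  0.232] [-0.933 -0.037  1.838  0.     1.339 -0.82 ] [-0.5  0.3  0.1]
[0.2618 0.1589 0.0168] [ -37.23  -27.38 -102.29] 112.24340371960469
```

Emit:
send_rows --xyz '[[0.018, 0.011, 0], [0.036, 0.022, 0], [0.055, 0.034, 0], [0.074, 0.045, 0], [0.093, 0.056, 0], [0.112, 0.067, 0], [0.131, 0.08, 0], [0.15, 0.09, 0]]' --delta_rot '[[-2.65, -1.95, -7.29], [-5.3, -3.9, -14.6], [-8, -5.9, -21.9], [-10.6, -7.8, -29.2], [-13.2, -9.7, -36.4], [-15.9, -11.7, -43.7], [-18.5, -13.6, -51], [-21.2, -15.6, -58.3]]'

```text
t: 2.3
ee_pos: [0.4787, -0.166, 0.2317]
tcp_rot: [0.218, 0.311, 0.925, 0.02]
contact_force: [-0.1, -0.1, 0.6]
opening: 0.0853
```

Run:
```python
from h import *
s=r.sense(); print(s['t'],s['ee_pos'].round(3),s['joint_positions'].round(3),s['contact_force'].round(1))
T=PEG+(0.10-off)*nn; sh,rv=rows(T,TF); print(sh.round(4),rv.round(2), np.linalg.norm(rv))
```

```text
2.3 [ 0.479 -0.166  0.232] [-0.693 -0.287  2.115  0.24   0.926 -1.722] [-0.1 -0.1  0.6]
[0.0103 0.1266 0.0385] [-16.09 -11.66 -43.93] 48.22022899675304
```

Emit:
send_rows --xyz '[[0.002, 0.018, 0.006], [0.003, 0.036, 0.012], [0.005, 0.054, 0.018], [0.007, 0.072, 0.024], [0.009, 0.09, 0.03], [0.01, 0.108, 0.034], [0.0103, 0.1266, 0.0385], [0.0103, 0.1266, 0.0385]]' --delta_rot '[[-2.3, -1.7, -6.3], [-4.6, -3.3, -12.6], [-6.9, -5, -18.8], [-9.2, -6.7, -25.1], [-11.5, -8.3, -31.4], [-13.8, -10, -37.7], [-16.09, -11.66, -43.93], [-16.09, -11.66, -43.93]]'

```text
t: 3.1
ee_pos: [0.559, -0.0623, 0.2137]
tcp_rot: [0.339, -0.086, 0.936, 0.033]
contact_force: [-0.0, 0.1, 0.2]
opening: 0.0856
```

Run:
```python
from h import *
s=r.sense(); print(s['t'],s['ee_pos'].round(3),s['joint_positions'].round(3),s['contact_force'].round(1))
T=PEG+(0.10-off)*nn; sh,rv=rows(T,TF); print(sh.round(4),rv.round(2), np.linalg.norm(rv))
p,d=grab('wrist','w1'); C=cloud('wrist',d,s['ee_pos'],s['tcp_rot']); im=p.astype(int)
Q=C@S
red=(im[...,0]>1.8*im[...,1])&(im[...,0]>1.8*im[...,2])&(im[...,0]>60)
blk=(im.max(-1)<60)&(abs(Q[...,0]-.55)<.03)&(abs(Q[...,1]+.165)<.03)&(Q[...,2]>-.29)
for m in(red,blk): print(m.sum(), np.percentile(Q[m],[1,5,50,95,99],axis=0).round(4).tolist() if m.sum() else '')
```

```text
3.1 [ 0.559 -0.062  0.214] [-0.596 -0.193  2.177  0.716  0.761 -2.78 ] [-0.   0.1  0.2]
[-0.0009  0.0005 -0.0006] [ 0.02 -0.14 -0.3 ] 0.3347846386379584
3731 [[0.5101, -0.5874, -0.4567], [0.5186, -0.2334, -0.4366], [0.5461, -0.1381, -0.2955], [0.6005, -0.048, -0.2936], [0.6769, -0.0324, -0.2926]]
16814 [[0.5288, -0.1943, -0.2568], [0.5294, -0.1918, -0.1078], [0.5328, -0.1647, -0.0912], [0.5396, -0.1381, -0.08], [0.549, -0.1357, -0.0788]]
```

View pics/w1.png

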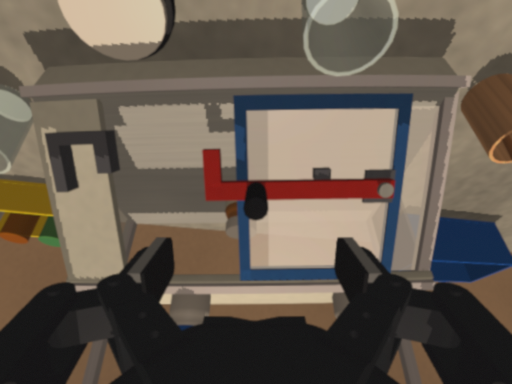

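The wrist view shows the red bar level with its pivot at (386,190), the black peg at (256,200) between the open fingers, and the keeper at about (85,155). Joint 6 is close to its range limit, so I'll turn the tool +30° about its own axis, which is fine on a round peg. First I'll recheck the peg's position from this view.

Run:
```python
from h import *
z=np.load('pics/w1.npz'); im=z['p'].astype(int); Q=cloud('wrist',z['d'],z['pos'],z['q'])@S
m=np.zeros(Q.shape[:2],bool); m[175:225,238:275]=1
b=m&(im.max(-1)<60)&(Q[...,2]<-.2); print(b.sum())
for lo in np.arange(-.3,-.23,.01):
    s=Q[b&(Q[...,2]>=lo)&(Q[...,2]<lo+.01)]
    if len(s): print(round(lo,3),len(s),s[:,:2].min(0).round(4),s[:,:2].max(0).round(4))
red=(im[...,0]>1.8*im[...,1])&(im[...,0]>1.8*im[...,2])&(im[...,0]>60)&(abs(Q[...,2]+.2955)<.005)
for lo in np.arange(-.22,-.03,.02):
    s=Q[red&(Q[...,1]>=lo)&(Q[...,1]<lo+.02)]; 
    if len(s): print(round(lo,3),np.percentile(s[:,0],[3,97]).round(4),np.median(s[:,2]).round(4),s[:,1].min().round(4))
k=np.zeros_like(m); k[125:195,45:120]=1; k&=(im.max(-1)<75)&(abs(Q[...,2]+.2955)<.006)
for lo in np.arange(.49,.56,.008):
    s=Q[k&(Q[...,0]>=lo)&(Q[...,0]<lo+.008)][:,1]; s=np.sort(s)
    if len(s)>1: i=np.argmax(np.diff(s)); print('k',round(lo,3),s[[0,i,i+1,-1]].round(4))
T=PEG-off*nn; RT=TF@R.from_euler('z',30,degrees=True).as_matrix()
sh,rv=rows(T,RT); print(sh.round(4),rv.round(2))
```

```text
708
-0.3 26 [ 0.5396 -0.1712] [ 0.5457 -0.1586]
-0.29 42 [ 0.5396 -0.1719] [ 0.548  -0.1552]
-0.28 49 [ 0.5396 -0.1716] [ 0.5463 -0.1547]
-0.27 57 [ 0.5396 -0.1723] [ 0.5486 -0.1549]
-0.26 68 [ 0.5395 -0.1727] [ 0.5489 -0.1545]
-0.25 394 [ 0.5395 -0.1724] [ 0.5568 -0.1549]
-0.24 55 [ 0.5415 -0.1708] [ 0.5553 -0.156 ]
-0.22 [0.5102 0.5566] -0.2962 -0.2127
-0.2 [0.5121 0.5572] -0.296 -0.2
-0.18 [0.5406 0.5573] -0.2959 -0.18
-0.16 [0.5403 0.5562] -0.2955 -0.1577
-0.14 [0.5402 0.5563] -0.2952 -0.14
-0.12 [0.5399 0.5564] -0.295 -0.12
-0.1 [0.5394 0.5556] -0.2947 -0.0999
-0.08 [0.5392 0.5555] -0.2944 -0.0799
-0.06 [0.5389 0.5555] -0.2943 -0.0599
-0.04 [0.5385 0.5558] -0.2945 -0.0398
k 0.49 [-0.3616 -0.3113 -0.3106 -0.3015]
k 0.498 [-0.3622 -0.336  -0.3349 -0.3016]
k 0.506 [-0.3614 -0.3491 -0.3154 -0.3014]
k 0.514 [-0.3609 -0.3491 -0.3145 -0.3011]
k 0.522 [-0.3608 -0.3491 -0.3147 -0.3012]
k 0.53 [-0.3612 -0.3489 -0.3023 -0.3023]
k 0.538 [-0.3608 -0.3606 -0.3597 -0.3486]
k 0.546 [-0.3529 -0.3529 -0.3509 -0.3489]
[-0.0013  0.0012  0.0998] [-0.11 -0.16 29.51]
```

Emit:
send_rows --xyz '[[0, 0.002, 0.01], [0, 0.002, 0.02], [0, 0.002, 0.03], [0, 0.002, 0.04], [0, 0.002, 0.055], [0, 0.002, 0.07], [0, 0.002, 0.085], [0, 0.002, 0.1]]' --delta_rot '[[0, 0, 8], [0, 0, 16], [0, 0, 24], [0, 0, 29.5], [0, 0, 29.5], [0, 0, 29.5], [0, 0, 29.5], [0, 0, 29.5]]'

```text
t: 3.95
ee_pos: [0.6221, -0.0499, 0.1378]
tcp_rot: [0.32, 0.158, 0.927, 0.118]
contact_force: [0.3, 1.2, -0.3]
opening: 0.0853
```

Run:
```python
from h import *
PEG=S@np.array([0.5488,-0.164,-0.2625])
s=r.sense(); print(s['t'],s['ee_pos'].round(3),s['joint_positions'].round(3),s['contact_force'].round(1))
T=PEG-off*nn; RT=TF@R.from_euler('z',30,degrees=True).as_matrix()
sh,rv=rows(T,RT); print(sh.round(4),rv.round(2))
grab('wrist','w2')
```

```text
3.95 [ 0.622 -0.05   0.138] [-0.482  0.098  2.089  0.869  0.545 -2.383] [ 0.3  1.2 -0.3]
[ 0.0013  0.0005 -0.0001] [-0.2  -0.01 -0.01]
```

View pics/w2.png

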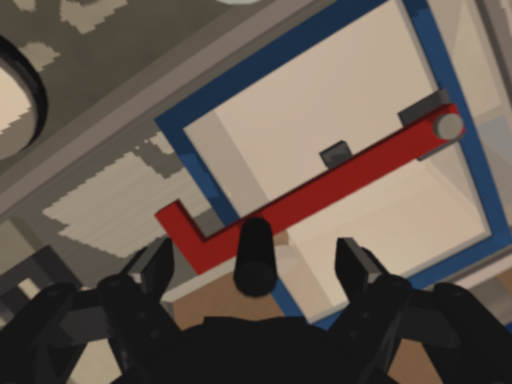

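Emit:
send_rows --xyz '[[0, 0, 0], [0, 0, 0], [0, 0, 0], [0, 0, 0], [0, 0, 0], [0, 0, 0], [0, 0, 0], [0, 0, 0]]' --delta_rot '[[0, 0, 0], [0, 0, 0], [0, 0, 0], [0, 0, 0], [0, 0, 0], [0, 0, 0], [0, 0, 0], [0, 0, 0]]' --claw 0 --force 30

```text
t: 4.8
ee_pos: [0.6218, -0.0494, 0.1384]
tcp_rot: [0.321, 0.156, 0.927, 0.118]
contact_force: [-7.0, -1.8, 6.0]
opening: 0.0194
```

Run:
```python
from h import *
s=r.sense(); print(s['t'],s['ee_pos'].round(4),s['joint_positions'].round(3),s['contact_force'].round(1),s['opening'])
q=s['tcp_rot'];R0=R.from_quat([q[1],q[2],q[3],q[0]])
print(R0.inv().apply([up,ey,nn]).round(4).tolist())
for th in(.05,.1,.15,.2,.22):
    d=.125*np.sin(th)*up+.125*(1-np.cos(th))*ey; print(th,R0.inv().apply(d).round(4))
print(R0.inv().apply(-.125*ey).round(4))
```

```text
4.8 [ 0.6218 -0.0494  0.1384] [-0.482  0.096  2.089  0.87   0.547 -2.387] [-7.  -1.8  6. ] 0.01941374969212573
[[-0.8674, 0.4976, -0.0009], [0.4976, 0.8674, -0.0016], [-0.0, -0.0019, -1.0]]
0.05 [-0.0053  0.0032 -0.    ]
0.1 [-0.0105  0.0068 -0.    ]
0.15 [-0.0155  0.0105 -0.    ]
0.2 [-0.0203  0.0145 -0.    ]
0.22 [-0.0222  0.0162 -0.    ]
[-0.0622 -0.1084  0.0002]
```

Emit:
send_rows --xyz '[[-0.003, 0.0017, 0], [-0.006, 0.0036, 0], [-0.009, 0.0057, 0], [-0.0115, 0.0075, 0], [-0.014, 0.0094, 0], [-0.0165, 0.0112, 0], [-0.019, 0.0133, 0], [-0.0205, 0.0147, 0]]' --delta_rot '[[0, 0, 0], [0, 0, 0], [0, 0, 0], [0, 0, 0], [0, 0, 0], [0, 0, 0], [0, 0, 0], [0, 0, 0]]'

```text
t: 5.6
ee_pos: [0.6401, -0.0436, 0.1543]
tcp_rot: [0.32, 0.156, 0.927, 0.117]
contact_force: [-7.9, -2.8, 5.8]
opening: 0.0194
```

Run:
```python
from h import *
s=r.sense(); print(s['t'],s['ee_pos'].round(4),s['joint_positions'].round(3),s['contact_force'].round(1),s['opening'])
grab('wrist','w3'); grab('top','top3')
p=np.load('pics/top3.npz'); im=p['p'][100:250,150:400,::-1]
cv2.imwrite('pics/top3z.png',cv2.resize(im,None,fx=3.2,fy=3.2,interpolation=cv2.INTER_CUBIC))
```

```text
5.6 [ 0.6401 -0.0436  0.1543] [-0.45   0.101  2.042  0.805  0.555 -2.291] [-7.9 -2.8  5.8] 0.019396043832835014
```

View pics/w3.png

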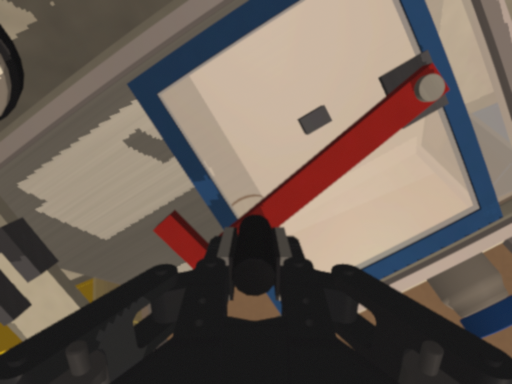

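View pics/top3z.png

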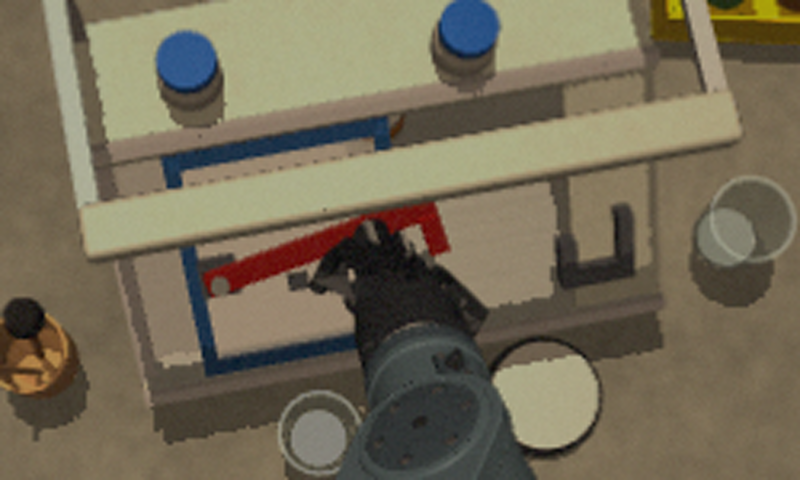

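The bar is lifted by about 0.2 rad and the panel hasn't moved. In the top close-up the tongue sits near (435,250) and the keeper tooth near (565,260). Now I'll slide the panel.

Emit:
send_rows --xyz '[[-0.004, -0.007, 0], [-0.008, -0.014, 0], [-0.012, -0.021, 0], [-0.016, -0.028, 0], [-0.02, -0.035, 0], [-0.024, -0.042, 0], [-0.028, -0.049, 0], [-0.032, -0.056, 0]]' --delta_rot '[[0, 0, 0], [0, 0, 0], [0, 0, 0], [0, 0, 0], [0, 0, 0], [0, 0, 0], [0, 0, 0], [0, 0, 0]]'

```text
t: 6.5
ee_pos: [0.6519, -0.107, 0.1534]
tcp_rot: [0.32, 0.156, 0.927, 0.118]
contact_force: [-0.8, 1.6, -1.9]
opening: 0.0192
```

Run:
```python
from h import *
s=r.sense(); print(s['t'],s['ee_pos'].round(4),(s['ee_pos']@S).round(4),s['joint_positions'].round(3),s['contact_force'].round(1),s['opening'])
grab('top','top4')
p=np.load('pics/top4.npz'); im=p['p'][100:250,150:400,::-1]
cv2.imwrite('pics/top4z.png',cv2.resize(im,None,fx=3.2,fy=3.2,interpolation=cv2.INTER_CUBIC))
```

```text
6.5 [ 0.6519 -0.107   0.1534] [ 0.574  -0.2267 -0.2814] [-0.562  0.161  1.975  0.833  0.63  -2.396] [-0.8  1.6 -1.9] 0.019178381022971386
```

View pics/top4z.png

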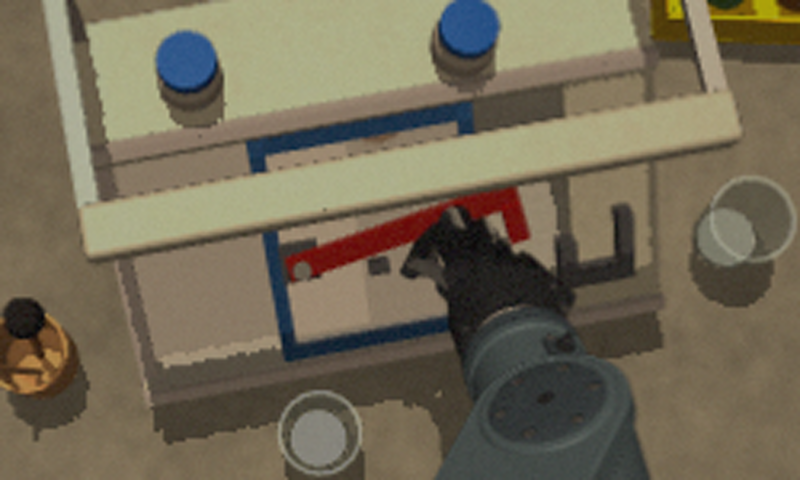

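Emit:
send_rows --xyz '[[-0.004, -0.007, 0], [-0.008, -0.014, 0], [-0.012, -0.021, 0], [-0.016, -0.028, 0], [-0.02, -0.035, 0], [-0.024, -0.042, 0], [-0.027, -0.047, 0], [-0.029, -0.05, 0]]' --delta_rot '[[0, 0, 0], [0, 0, 0], [0, 0, 0], [0, 0, 0], [0, 0, 0], [0, 0, 0], [0, 0, 0], [0, 0, 0]]'

```text
t: 7.35
ee_pos: [0.6628, -0.1636, 0.1529]
tcp_rot: [0.32, 0.157, 0.927, 0.118]
contact_force: [5.2, 3.1, -9.1]
opening: 0.0189
```

Run:
```python
from h import *
s=r.sense(); print(s['t'],s['ee_pos'].round(4),(s['ee_pos']@S).round(4),s['joint_positions'].round(3),s['contact_force'].round(1),(s['contact_force']@S).round(1),s['opening'])
grab('wrist','w5');grab('top','top5')
p=np.load('pics/top5.npz'); im=p['p'][100:250,150:400,::-1]
cv2.imwrite('pics/top5z.png',cv2.resize(im,None,fx=3.2,fy=3.2,interpolation=cv2.INTER_CUBIC))
```

```text
7.35 [ 0.6628 -0.1636  0.1529] [ 0.5737 -0.2844 -0.2819] [-0.647  0.224  1.9    0.837  0.693 -2.459] [ 5.2  3.1 -9.1] [ -1.5   2.1 -10.7] 0.018855774699704054
```

View pics/top5z.png

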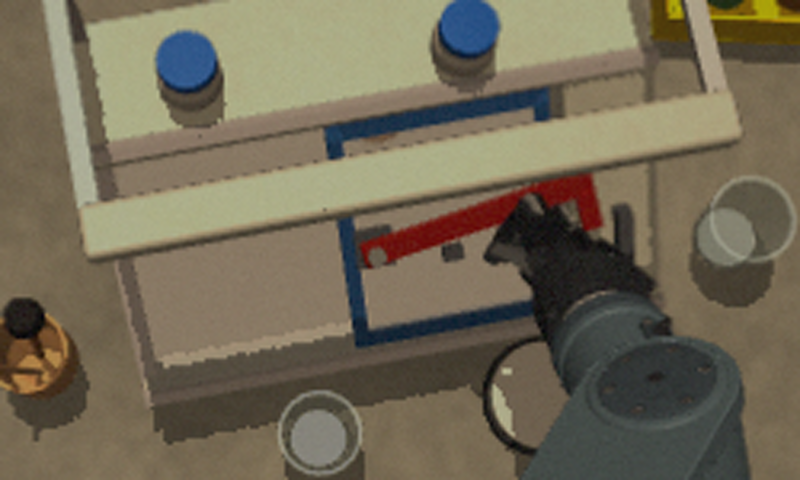

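View pics/w5.png

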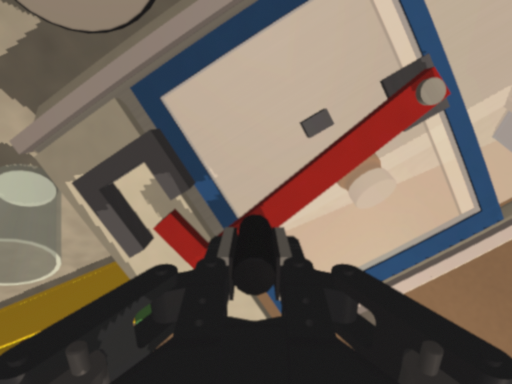

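Emit:
send_rows --xyz '[[-0.001, -0.0018, 0.0005], [-0.002, -0.0035, 0.001], [0.001, -0.006, 0.001], [0.005, -0.0085, 0.001], [0.009, -0.0115, 0.001], [0.013, -0.014, 0.001], [0.0165, -0.0165, 0.001], [0.0165, -0.0165, 0.001]]' --delta_rot '[[0, 0, 0], [0, 0, 0], [0, 0, 0], [0, 0, 0], [0, 0, 0], [0, 0, 0], [0, 0, 0], [0, 0, 0]]'

```text
t: 8.25
ee_pos: [0.6474, -0.1726, 0.1386]
tcp_rot: [0.32, 0.156, 0.927, 0.118]
contact_force: [2.0, -0.2, -2.1]
opening: 0.0194
```

Run:
```python
from h import *
s=r.sense(); print(s['t'],s['ee_pos'].round(4),(s['ee_pos']@S).round(4),s['joint_positions'].round(3),s['contact_force'].round(1),(s['contact_force']@S).round(1),s['opening'])
grab('wrist','w6')
```

```text
8.25 [ 0.6474 -0.1726  0.1386] [ 0.5517 -0.2903 -0.2819] [-0.681  0.228  1.932  0.876  0.69  -2.533] [ 2.  -0.2 -2.1] [ 0.2 -0.6 -2.9] 0.01938051569494479
```

View pics/w6.png

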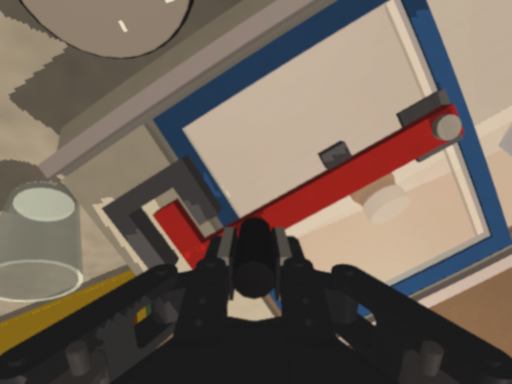

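Emit:
send_rows --xyz '[[0.001, -0.0005, 0], [0.0016, -0.0009, 0], [0.001, -0.0018, 0], [0.0005, -0.0027, 0], [0.0, -0.0035, 0], [0.0, -0.0035, 0], [0.0, -0.0035, 0], [0.0, -0.0035, 0]]' --delta_rot '[[0, 0, 0], [0, 0, 0], [0, 0, 0], [0, 0, 0], [0, 0, 0], [0, 0, 0], [0, 0, 0], [0, 0, 0]]'

```text
t: 9.1
ee_pos: [0.6476, -0.1739, 0.1385]
tcp_rot: [0.32, 0.155, 0.927, 0.119]
contact_force: [4.8, 6.7, 2.6]
opening: 0.0193
```

Run:
```python
from h import *
s=r.sense(); print(s['t'],s['ee_pos'].round(4),(s['ee_pos']@S).round(4),(s['contact_force']@S).round(1),s['opening'])
```

```text
9.1 [ 0.6476 -0.1739  0.1385] [ 0.5516 -0.2916 -0.282 ] [ 6.2  5.7 -1.8] 0.01931844474990926
```

Both stops are felt: about 6 N along the slide and 6 N down the slope. I'll open the fingers and back straight off along the peg.

Emit:
send_rows --xyz '[[0, 0, 0], [0, 0, 0], [0, 0, 0], [0, 0, 0], [0, 0, 0], [0, 0, -0.01], [0, 0, -0.025], [0, 0, -0.04]]' --delta_rot '[[0, 0, 0], [0, 0, 0], [0, 0, 0], [0, 0, 0], [0, 0, 0], [0, 0, 0], [0, 0, 0], [0, 0, 0]]' --claw 1

```text
t: 9.9
ee_pos: [0.6211, -0.1804, 0.1688]
tcp_rot: [0.32, 0.156, 0.927, 0.118]
contact_force: [0.3, 0.4, 0.5]
opening: 0.0856
```

Emit:
send_rows --xyz '[[0, 0, -0.02], [0, 0, -0.04], [0, 0, -0.06], [0, 0, -0.08], [0, 0, -0.095], [0, 0, -0.1], [0, 0, -0.1], [0, 0, -0.1]]' --delta_rot '[[0, 0, 0], [0, 0, 0], [0, 0, 0], [0, 0, 0], [0, 0, 0], [0, 0, 0], [0, 0, 0], [0, 0, 0]]'

```text
t: 10.7
ee_pos: [0.5586, -0.1921, 0.2447]
tcp_rot: [0.32, 0.156, 0.927, 0.118]
contact_force: [-0.3, 0.6, -0.7]
opening: 0.0851
```

Run:
```python
from h import *
s=r.sense(); print(s['t'],s['ee_pos'].round(4),(s['ee_pos']@S).round(4),s['contact_force'].round(1),s['opening'])
p,d=grab('wrist','w7'); im=p.astype(int); Q=cloud('wrist',d,s['ee_pos'],s['tcp_rot'])@S
red=(im[...,0]>1.8*im[...,1])&(im[...,0]>1.8*im[...,2])&(im[...,0]>60)&(abs(Q[...,2]+.2955)<.006)
for lo in np.arange(-.36,-.15,.02):
    t=Q[red&(Q[...,1]>=lo)&(Q[...,1]<lo+.02)]
    if len(t): print(round(lo,3),len(t),np.percentile(t[:,0],[3,97]).round(4),t[:,1].min().round(4),t[:,1].max().round(4))
```

```text
10.7 [ 0.5586 -0.1921  0.2447] [ 0.5503 -0.2929 -0.1423] [-0.3  0.6 -0.7] 0.08514387991596495
-0.34 633 [0.5126 0.5582] -0.3396 -0.3201
-0.32 226 [0.543  0.5587] -0.3199 -0.3002
-0.3 36 [0.5424 0.5571] -0.3 -0.2801
-0.28 284 [0.542  0.5583] -0.28 -0.2601
-0.26 294 [0.5415 0.5583] -0.2599 -0.24
-0.24 303 [0.5413 0.5577] -0.24 -0.2202
-0.22 312 [0.541  0.5578] -0.22 -0.2
-0.2 326 [0.5407 0.5577] -0.2 -0.18
-0.18 202 [0.5397 0.5579] -0.18 -0.1605
-0.16 51 [0.5402 0.5573] -0.16 -0.1546
```

View pics/w7.png

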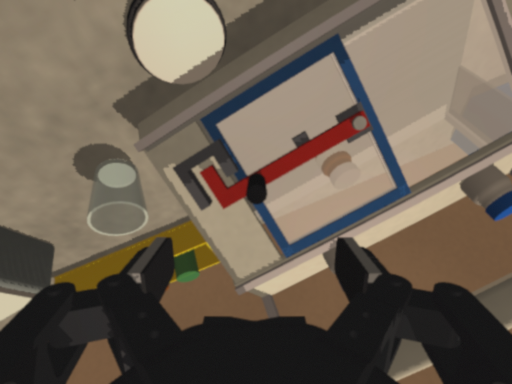

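The tongue is in the notch. Its centre measures -0.3316 against -0.332 for the notch, and the bar reads level, as it did at the start. I'll check the other objects from above, then hand in.

Run:
```python
from h import *
grab('top','top8'); a=np.load('pics/top0.npz')['p']; b=np.load('pics/top8.npz')['p']
cv2.imwrite('pics/top8z.png',np.hstack([cv2.resize(x[60:260,140:410,::-1],None,fx=1.45,fy=1.45) for x in(a,b)]))
```

```text
(no output)
```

View pics/top8z.png

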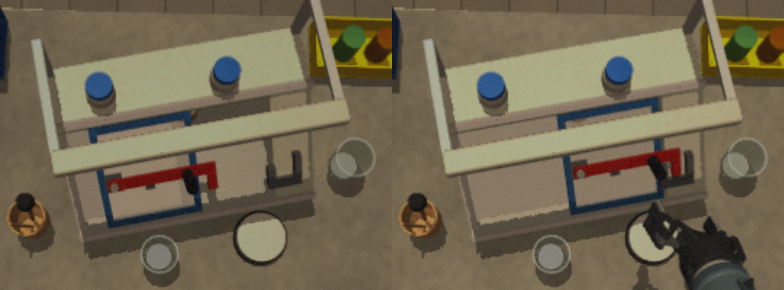

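Side by side, the before and after views show the jars, beakers, dish and pot in the same places. In the after view the panel is shut and the tongue is in the keeper, at about (680,165). The gripper is clear.

Run:
```python
from h import *
print(r.hand_in()); print(r.sense()['t'])
```

```text
the job is handed in; nothing more can be done
None
the job is handed in; nothing more can be done
```

The panel is shut, the latch bar is home in the keeper's notch, and the gripper let go and backed clear. I handed the job in at about 10.8 s on the robot's clock.

**What I did:** I gripped the black peg along its axis, with the tool tilted 40° from the robot's side. I lifted the bar about 0.2 rad with the panel still open, slid the panel about 127 mm to its stop with the tongue over the tooth, and lowered the bar into the notch.

**Last checks:**
- **Stops:** before release I felt about 6 N at the shut stop and about 6 N at the bar's rest.
- **Fit:** the tongue's centre measured within about 1 mm of the notch centre along the slide.
- **Bar angle:** it came out at about 0.015 rad from the picture, much the same as when the bar was level at the start.
- **Contact:** after backing off, the force reading was about zero.
- **Other objects:** by eye, the top views before and after show the two deck jars, beakers, dish and brush pot unmoved. I didn't check the amber jar inside separately.
- **Lamp:** I saw no sign of contact with it.

No check failed. The camera-measured positions of the peg and keeper differed by a few millimetres between the top and wrist views. I used the wrist values, and the felt stops agreed with them.

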